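# Dock the pump module and wedge its end up off the wheels

## Robot

A 7-joint arm with a two-finger parallel gripper is mounted at the origin on the work surface. World frame = base frame: x ahead of the robot, y to its left, z up, the work surface at z = 0. Lengths are in m, angles in rad, forces in N, time in s.
With the tool pointing down it reaches from about 0.4 to 0.85 m from the base axis. Payload 6.9 kg.
Tool frame: the origin (TCP) lies on the front face of the gripper's body, between the roots of the fingers; the fingertips stand 73 mm ahead of it and the grasp point (between the pads) lies 54 mm ahead of it (env.grasp_offset is the distance from the TCP to the grasp point, in m); z points along the fingers, y is the line along which they close (so a half turn about z gives the same grasp; the last joint's range is limited). The gripper opens to 85 mm and grips with 20 to 120 N. Pads are 22 mm wide; open, the fingers measure 114 mm over their backs; the gripper's body (76 mm by 85 mm) begins 54 mm behind the grasp point. The pads swing forward as they close: fully open they stand 13 mm farther back than shut.
Start: joints at [1.317, 0.507, -0.238, 1.5, 0.126, 1.149, -0.155], TCP at [0.219, -0.585, 0.304] pointing down, gripper open.
Joint ranges: [-3.08, 3.08], [-0.24, 2.05], [-1.43, 1.35], [0, 2.5], [-1.52, 4.66], [0.17, 1.96], [-2.89, 2.89]. Speed limits (rad/s): [2.39, 2.39, 3.14, 3.14, 3.14, 3.14, 3.14].

## Interface

Orientations are given as a unit quaternion [x, y, z, w].
In Python, from station import env gives the robot as it stands. The module is installed in compiled form; this text tells all that it offers.
- The arm moves only by the tool step_arm, never from a script. Its argument "rows" is a list of rows, each a list of 7 numbers: the opening, from -1 (shut) to 1 (fully open), then the shift along the world's x, y, z in mm, then the turn, a rotation vector about the world's x, y, z in degrees. A call has 1 to 12 rows; each row is the pose to reach, as a shift and turn from the pose commanded when the call began; what a row does not reach only later rows make up. A row lasts 1/8 s, in which the tool goes at most 62.5 mm and 10.7 degrees, less where a joint would pass 70% of its speed; a pose out of reach is approached as far as the arm can. A call with a gripper value outside its range is refused whole. The fingers move at their own pace and stop on an object; "squeeze" is the grip in N (left out, the last holds). Time passes only in rows, so rows that repeat a pose let the fingers close. It gives the time, the measured TCP pose, the force, the opening and the grip force at its end, in the units of the state.
- env.get_state(): the state, without advancing time (a new reading comes with each control period).
- env.read_camera(name): name is "scene" or "top"; returns a dict with "frame" (384x512x3 uint8, red, green, blue), "fx", "fy", "cx", "cy" (pixels), "T" (4x4, takes a point from camera to world coordinates). Camera axes: x right, y up, looking along -z (the intrinsics and any distortion apply to the point x, -y, -z); pixel columns grow to the right and rows downward; lengths in m; the calibration is good to about 2 mm. A picture is of the moment at which its call begins. There is no depth.
- env.job_done(): hands the job in; it is judged then, once.
Trained networks look in the newest picture that a camera, given by its name, has taken for a name from the list of things; names that differ only in an ending like _2 or _b are one class to them, and where a whole thing is asked for, a point or a joint stands for the part that bears it (a point fixed in the world has none). Each returns a list of dicts, best first, with "p" (0 to 1); they miss things now and then, are a little off and sometimes report something else, mostly with a low value. They report only what shows in the picture. A call takes as long as a camera call. They do not tell look-alikes from the thing itself.
- env.look_for(camera, label): "bbox" ([left, top, right, bottom] in pixels, round what is visible of it).
The state is a dict: "t": time; "q": joint angles; "qvel": joint speeds; "effort": joint torques, N m; "position": TCP position; "ee_rot": TCP orientation; "contact_force": force on the tool from outside, world axes, zero at the start; "torque": the same for the moment, N m; "opening": opening from 0.0 (shut) to 1.0 (fully open); "gripper_force": force on a finger pad.
Only numpy, scipy, OpenCV 4.12 (cv2) and the standard library are available. Lean on these libraries where they do the work, as an engineer would, in place of code of your own. Each camera call takes 0.05 s, during which the arm holds its last target. There are 200 camera calls.

## Task

Gently roll the dosing-pump module along its wheeled track until it is fully home against the bumpers of the docking bay. Then take the levelling wedge and push it along the track's flat bed, thin end first, under the near end of the module (the end with the two levelling screws) until that end just lifts clear of the wheels, only a few millimetres, and finish still holding the wedge there so that the screws can be wound down. Do not disturb anything else on the bench.

Things in the scene. Friction and masses are not known exactly. Their poses are not given: they have to be found in the camera images.
- track: Fixed aluminium track, 154 mm wide (x), 450 long (y); origin mid-length at bench level, z up. Along the middle a flat bed 100 mm wide, top 31 mm above the bench; each side of it (x = +-55 to 69 mm) a lane of ten free-turning grey wheels, tops 45 mm above the bench. Side flanges 52 mm high, inner faces x = +-73 mm. +y end open; -y end is the docking bay. Wedge on bed: friction about 0.35.
- bay_stop (a point): Point between the faces of the bay's two rubber bumpers (track y = -205 mm), on the centre line at wheel-top height, 45 mm above the bench. The module's far end face is here when home. Behind it a stop plate 110 mm high; beside it, along the track's last 125 mm, cheeks 90 mm high.
- module: Dosing-pump module: dark navy casing 140 mm wide (x), 180 long (y), 105 high, about 1.5 kg, standing on the wheels, 3 mm play to each flange; about 1 N rolls it. Origin at the centre of its flat underside; axes match the track's, -y end goes into the bay. The +y end face can be pushed on. A pump head 60 mm across sticks 26 mm out of the +x side, 34 to 94 mm above the underside.
- module_edge (a point): Middle of the lower edge of the module's +y end, 45 mm above the bench while it rests on the wheels. Two levelling screws, wound up, stand in lugs at x = +-42 mm here, 24 mm out from the end face, from 10 mm below the underside to 48 mm above; 66 mm between them is free for the wedge.
- module_far_edge (a point): Middle of the lower edge of the module's -y end, which meets the bumpers.
- wedge: Levelling wedge, white plastic, 170 mm long (x), 36 wide (y), 0.16 kg, lying on its flat underside. Origin at the underside's centre, +x to the thin tip. Tip (x = 85) 4 mm thick, top rising 1:6 to 24 mm at x = -35, then a block heel 50 mm tall to x = -85. It meets the resting module's lower edge when its tip is 60 mm under it; each further 6 mm lifts that edge 1 mm.
- wedge_tip (a point): Middle of the bottom edge of the wedge's thin end. Pushed in, a loaded wedge presses the module onto the bumpers; drawn back again, it drags the module out with it. Once in, it holds by friction.
- wedge_heel (a point): On the centre line of the wedge's heel, 25 mm from its back face, 32 mm above its underside: a good grip point, across the 36 mm width.
- packer: A plain white flat packing block of the same plastic, 150 x 36 x 30 mm, without taper or heel; not needed. Origin at the centre of its underside.
- cup_a: Bystander: clear plastic sample cup, 72 mm across the top, 63 mm high, on the robot's side of the track. Origin at the centre of its underside.
- cup_b: Bystander: another such cup, beside the bay end of the track. Origin at the centre of its underside.
- reagent: Bystander: clear glass jar with blue cap, 76 mm across, 135 mm high. Origin at the centre of its underside.
- amber: Bystander: amber glass bottle with black cap, 72 mm across, 165 mm high. Origin at the centre of its underside.
- washbottle: Bystander: white wash bottle, 62 mm across, about 180 mm high with its bent spout (55 mm out along x). Origin at the centre of its underside.
- wrench: Bystander: steel open-ended wrench, 160 mm long, lying flat beyond the track. Origin at the centre of its underside.
There are look-alikes about, which are no part of the job. Leave any brown, purple or red look-alike of the wedge alone.

How it is judged:
By the outcome, as a careful person would: the job done as asked, in the order asked, and still so for the second after the job is handed in, while the arm keeps its last pose, push and grip.
It also fails if it takes over 54 s, if anything falls off the work surface, if the arm or the gripper's body presses on something with over 40 N, if the wrist force passes 120 N, or if a joint passes its speed limit or range.

## Working session

There is one attempt and no reset: what is moved stays moved. The work goes in short steps, Python scripts to look and compute and a tool call to move; the robot and the scene stay as the last step left them, time stands still between calls to the robot, and variables do not carry over. Pictures are saved under pics/ and viewed, at most 10 in all, crops included, and the job is handed in when it is done.

Besides the shell and the picture viewer there is one more tool, called after "Call:" as name(argument=value, ...), one argument or row to a line, values as JSON. step_arm: Moves the arm, as the interface text tells. Its arguments: {"type":"object","properties":{"rows":{"type":"array"},"squeeze":{"type":"number"}},"required":["rows"]}

```bash
mkdir -p pics; python3 - <<'E'
from station import env
import cv2,numpy as np
np.set_printoptions(precision=4,suppress=True)
for c in("scene","top"):
    r=env.read_camera(c);cv2.imwrite(f"pics/{c}0.png",cv2.resize(r["frame"][:,:,::-1],(800,600),interpolation=cv2.INTER_CUBIC))
    print(c,r["fx"],r["fy"],r["cx"],r["cy"],[k for k in r]);print(np.array(r["T"]))
    for l in("track","module","module_edge","wedge","wedge_tip","wedge_heel","packer","bay_stop","cup_a","reagent","amber","washbottle"):
        print(l,[(np.round(d["bbox"],1).tolist(),round(d["p"],2)) for d in env.look_for(c,l)])
s=env.get_state();print(s)
E
```

```text
scene 395.67044363929955 395.67044363929955 259.9319853716913 194.77648314753256 ['frame', 'fx', 'fy', 'cx', 'cy', 'T']
[[ 0.2209 -0.8196  0.5286  1.1624]
 [ 0.9753  0.1882 -0.1159 -0.0886]
 [-0.0045  0.5411  0.841   1.0864]
 [ 0.      0.      0.      1.    ]]
track [([152.5, 195.4, 318.1, 290.6], 0.75), ([325.9, 171.8, 370.7, 198.6], 0.16)]
module [([226.8, 186.7, 305.4, 255.9], 0.69), ([344.1, 226.5, 379.4, 268.3], 0.65), ([151.9, 193.6, 320.2, 291.1], 0.45)]
module_edge [([224.7, 182.2, 305.0, 258.3], 0.55), ([385.0, 188.3, 419.4, 230.8], 0.46), ([212.2, 163.9, 269.5, 195.6], 0.26)]
wedge [([136.6, 142.3, 176.8, 167.3], 0.95), ([213.3, 162.9, 268.2, 197.5], 0.84), ([368.9, 126.4, 397.8, 168.7], 0.63), ([297.8, 98.5, 311.5, 142.5], 0.57), ([344.4, 226.3, 381.6, 269.2], 0.51)]
wedge_tip [([297.2, 99.5, 312.1, 143.8], 0.91), ([369.0, 128.3, 395.4, 165.5], 0.89), ([217.0, 166.0, 265.1, 199.8], 0.68), ([138.6, 142.6, 175.3, 168.7], 0.58)]
wedge_heel [([214.6, 162.3, 265.2, 196.7], 0.84), ([298.3, 98.9, 312.9, 141.2], 0.77), ([368.9, 125.3, 398.8, 172.2], 0.66), ([135.8, 140.3, 174.4, 1
[... 1535 characters left out ...]
.73), ([200.8, 206.5, 224.8, 232.4], 0.67)]
reagent [([171.5, 96.0, 200.0, 131.3], 0.65)]
amber [([116.3, 128.5, 149.0, 154.3], 0.78)]
washbottle [([332.6, 210.6, 357.4, 228.9], 0.78)]
{'t': 1.3, 'q': array([ 1.3175,  0.5075, -0.2376,  1.5002,  0.1257,  1.1489, -0.1548]), 'qvel': array([ 0.0009,  0.0013,  0.0009,  0.0005, -0.0005, -0.0001,  0.0005]), 'effort': array([  0.0007, -62.0378,  -2.1847, -24.996 ,   0.0139,   0.0023,
        -0.    ]), 'position': array([ 0.2195, -0.5852,  0.3039]), 'ee_rot': array([ 0.984 ,  0.1784,  0.    , -0.    ]), 'contact_force': array([-0.8092, -0.2025, -0.0144]), 'torque': array([0.0254, 0.0187, 0.0033]), 'gripper_force': 0.0, 'opening': 0.9994507839025365}
```

View pictures.

View pics/scene0.png

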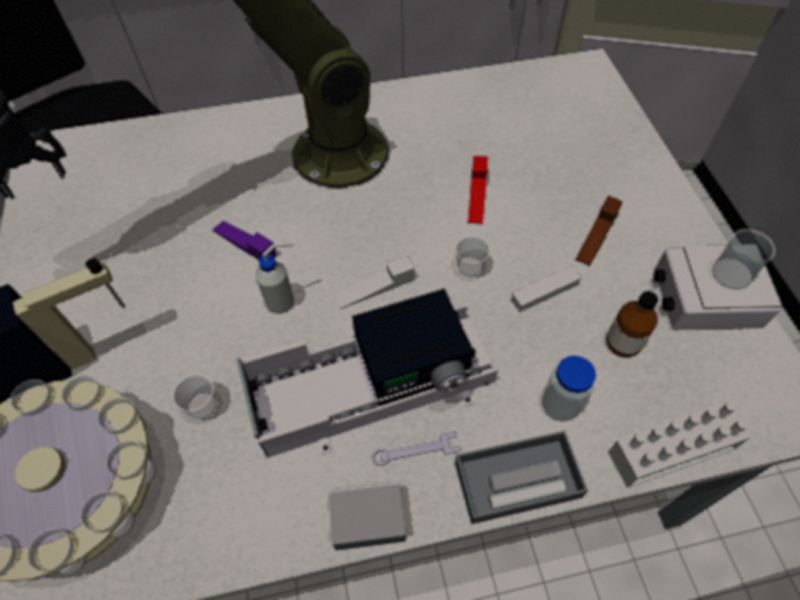

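View pics/top0.png

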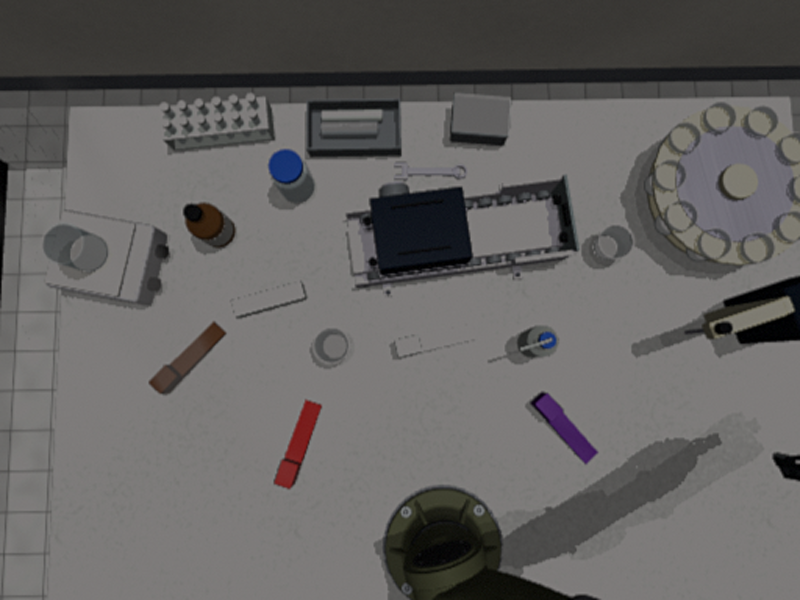

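```bash
python3 - <<'E'
from station import env
import cv2,numpy as np
def crop(c,x0,y0,w,h,s,n):
    f=env.read_camera(c)["frame"][y0:y0+h,x0:x0+w,::-1]
    f=cv2.resize(f,None,fx=s,fy=s,interpolation=cv2.INTER_CUBIC)
    f=cv2.convertScaleAbs(f,alpha=1.5)
    for k in range(0,w,20): cv2.putText(f,str(x0+k),(k*s,10),0,.35,(0,0,255));cv2.line(f,(k*s,12),(k*s,18),(0,0,255))
    for k in range(0,h,20): cv2.putText(f,str(y0+k),(0,k*s+4),0,.35,(0,0,255))
    cv2.imwrite(n,f)
crop("top",218,106,158,124,5,"pics/topc.png") if 158*5<=800 and 124*5<=600 else crop("top",218,110,158,120,5,"pics/topc.png")
crop("scene",148,155,178,140,4,"pics/scc.png")
E
```

```text
(no output)
```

View pics/topc.png

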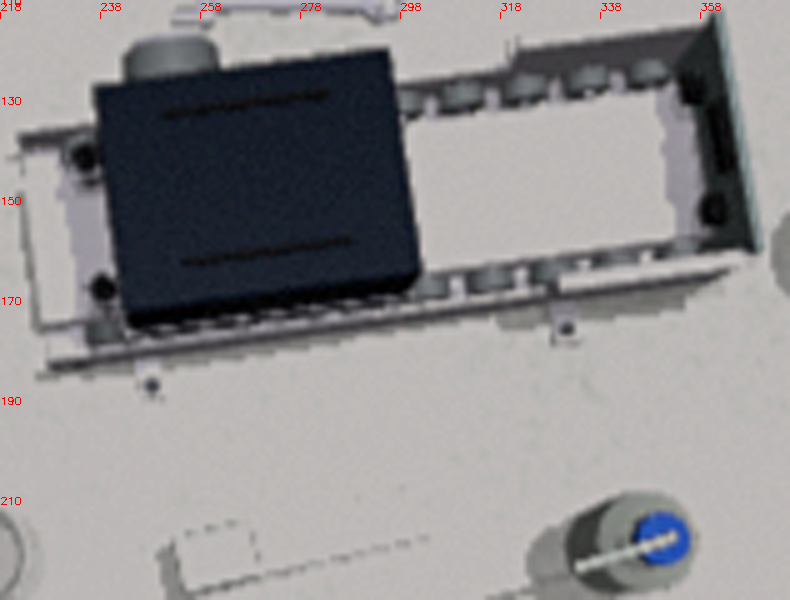

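View pics/scc.png

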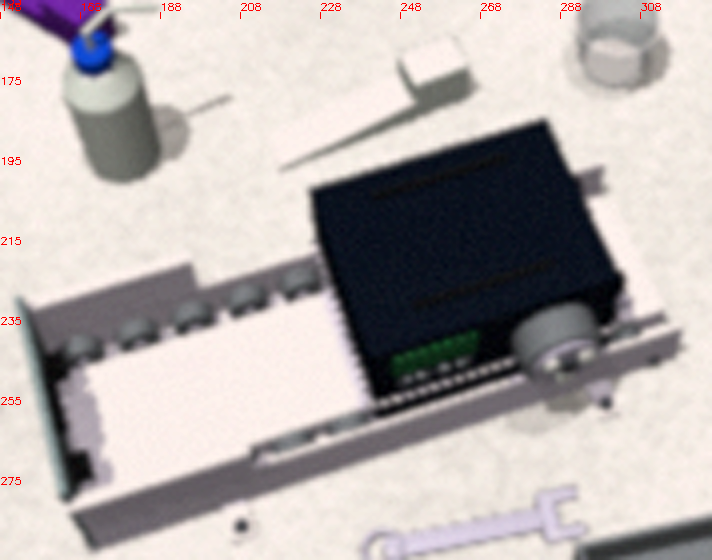

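```bash
cat > h.py <<'E'
import numpy as np,cv2
from scipy.optimize import least_squares
from station import env
np.set_printoptions(precision=4,suppress=True)
C={}
def cam(c):
    if c not in C: C[c]=env.read_camera(c)
    return C[c]
def proj(c,P):
    r=cam(c);T=np.array(r["T"]);p=(np.atleast_2d(P)-T[:3,3])@T[:3,:3]
    return np.c_[r["cx"]+r["fx"]*p[:,0]/-p[:,2], r["cy"]+r["fy"]*-p[:,1]/-p[:,2]]
def place(m,P):
    P=np.atleast_2d(np.array(P,float));c,s=np.cos(m[2]),np.sin(m[2])
    return np.c_[m[0]+c*P[:,0]-s*P[:,1],m[1]+s*P[:,0]+c*P[:,1],P[:,2]]
def fit(obs,m0,loss="soft_l1"):
    f=lambda m:np.concatenate([(proj(c,place(m,P))[0]-uv) for c,P,uv in obs])
    r=least_squares(f,m0,loss=loss,x_scale=[.01,.01,.01]);return r.x,f(r.x).reshape(-1,2)
E
python3 - <<'E'
from h import *
t=lambda x,y:np.array([218+x/5-.4,110+y/5-.4]); s=lambda x,y:np.array([148+x/4-.4,155+y/4-.4])
a,b,z=.07,.09,.15
mod=[("top",(a,b,z),t(94,87)),("top",(a,-b,z),t(388,50)),("top",(-a,-b,z),t(420,270)),
("scene",(-a,-b,z),s(310,188)),("scene",(-a,b,z),s(547,120)),("scene",(a,b,z),s(622,278)),("scene",(a,-b,z),s(375,365))]
m,r=fit(mod,[.55,.05,.1]);print("module",m,np.rad2deg(m[2]));print(r)
h=.018
w=[("scene",(-.085,h,.05),s(452,38)),("scene",(-.085,-h,.05),s(470,72)),("scene",(-.035,h,.05),s(398,60)),("scene",(-.035,-h,.05),s(412,104)),("scene",(.085,-h,0),s(280,170)),
("top",(-.085,h,.05),t(178,541)),("top",(-.035,h,.05),t(238,522)),("top",(-.035,-h,.05),t(258,577)),("top",(-.085,-h,.05),t(190,593))]
# wedge +x towards world -y; world +x = image up in top => +y local (yaw -90) = world +x
for sg in(1,-1):
    ww=[(c,(P[0],sg*P[1],P[2]),u) for c,P,u in w]
    m2,r=fit(ww,[.4,.0,-1.5]);print("wedge",sg,m2,np.rad2deg(m2[2]));print(r)
T=[("top",(.077,-.225,.11),t(716,14)),("top",(-.077,-.225,.11),t(757,250)),("scene",(-.077,-.225,.11),s(20,297)),("scene",(.077,-.225,.11),s(68,498)),("scene",(.077,.225,.052),s(680,335)),("top",(.077,.225,.052),t(20,133)),("scene",(.077,-.225,0),s(95,550))]
m3,r=fit(T,[.55,0,.1]);print("track",m3,np.rad2deg(m3[2]));print(r)
c_,s_=np.cos(m3[2]),np.sin(m3[2]);d=m[:2]-m3[:2];print("module in track",c_*d[0]+s_*d[1],-s_*d[0]+c_*d[1])
for n in("cup_a","washbottle"):
  pass
def ray(c,uv,z):
    r=cam(c);T=np.array(r["T"]);d=T[:3,:3]@np.array([(uv[0]-r["cx"])/r["fx"],-(uv[1]-r["cy"])/r["fy"],-1]);return T[:3,3]+d*(z-T[2,3])/d[2]
print("cup_a top-view base",ray("top",(212,220),.03),ray("scene",(301,162),.03),"wash",ray("top",(346,217),.15))
E
```

```text
module [0.6318 0.0379 0.1216] 6.967143350128032
[[-0.6357 -1.4222]
 [ 0.3757 -2.1552]
 [ 1.1342 -0.3753]
 [-0.3464 -0.2377]
 [ 0.498  -1.3932]
 [ 1.0173 -0.4617]
 [-0.8922 -1.5323]]
wedge 1 [ 0.434   0.0112 -1.1741] -67.27360574199459
[[  5.7097   4.7203]
 [ -5.2173 -10.9346]
 [  6.6146   6.5329]
 [ -3.2341 -11.799 ]
 [ -0.0484  -1.897 ]
 [ -2.1131   0.668 ]
 [  0.3214  -1.9067]
 [  0.9352  -2.5002]
 [  0.0682   0.7157]]
wedge -1 [ 0.428   0.0032 -1.423 ] -81.53439985333301
[[  0.7497   0.5702]
 [  0.307    0.3711]
 [ -0.0775  -0.4361]
 [  0.305   -3.0077]
 [ -0.8833   0.3822]
 [  1.7764   6.9523]
 [  5.3651   8.1162]
 [ -0.5543 -14.0959]
 [ -2.4948 -14.6805]]
track [ 0.6396 -0.0391  0.1185] 6.79090289937844
[[ 0.8381 -1.5695]
 [ 1.0026 -0.4379]
 [-0.5505 -0.5682]
 [-0.9254 -1.1286]
 [ 2.4879 -2.732 ]
 [-1.8495 -1.2164]
 [ 0.4763  0.0735]]
module in track 0.0013495102165867832 0.07737571645543645
cup_a top-view base [0.4161 0.2226 0.03  ] [0.4019 0.2199 0.03  ] wash [ 0.4127 -0.1805  0.15  ]
```

```bash
python3 - <<'E'
from h import *
t=lambda x,y:np.array([218+x/5-.4,110+y/5-.4]); s=lambda x,y:np.array([148+x/4-.4,155+y/4-.4])
h=.018
w=[("scene",(-.085,-h,.05),s(452,38)),("scene",(-.085,h,.05),s(470,72)),("scene",(-.035,-h,.05),s(398,60)),("scene",(-.035,h,.05),s(412,82)),("scene",(.085,h,0),s(280,170)),
("top",(-.085,h,.05),t(178,541)),("top",(-.035,h,.05),t(238,522)),("top",(-.035,-h,.05),t(258,577)),("top",(-.085,-h,.05),t(190,593)),("top",(.085,0,.0),t(425,540))]
m2,r=fit(w,[.4,.0,-1.5]);print("wedge",m2,np.rad2deg(m2[2]));print(r)
print("grip",place(m2,(-.06,0,.032)))
m3=[.6385,-.0385,.12]
for y in(.21,.178,-.014,.165): print(y,place(m3,(0,y,0)))
E
```

```text
wedge [ 0.4204  0.0052 -1.3938] -79.8611379616664
[[ 0.4204 -1.8625]
 [ 0.2556 -2.2304]
 [-0.1884 -2.5734]
 [ 0.4825  0.1927]
 [-0.2336 -1.1219]
 [-0.7375 -1.0589]
 [ 2.7343 -0.3333]
 [ 0.9797 -0.1633]
 [-0.939  -0.2655]
 [ 1.5191 -4.8588]]
grip [[0.4099 0.0643 0.032 ]]
0.21 [[0.6134 0.17   0.    ]]
0.178 [[0.6172 0.1382 0.    ]]
-0.014 [[ 0.6402 -0.0524  0.    ]]
0.165 [[0.6187 0.1253 0.    ]]
```

Call:
step_arm(
  rows=[
    [-1,10,40,20,0,0,5],
    [-1,25,85,40,0,0,12],
    [-1,42,135,50,0,0,20],
    [-1,60,185,55,0,0,28],
    [-1,76,235,55,0,0,35],
    [-1,93,285,55,0,0,43],
    [-1,110,335,55,0,0,50],
    [-1,140,380,55,0,0,56],
    [-1,172,427,55,0,0,62],
    [-1,204,474,55,0,0,68],
    [-1,236,521,55,0,0,73],
    [-1,268,568,55,0,0,76.3],
  ],
)

```text
t: 3.1
position: [0.4883, -0.0159, 0.3591]
ee_rot: [0.663, 0.749, 0.0, 0.0]
contact_force: [0.9, -0.9, 0.5]
opening: -0.001
gripper_force: 0.0
```

Call:
step_arm(
  rows=[
    [-1,30,45,0,0,0,0],
    [-1,60,92,0,0,0,0],
    [-1,92,140,0,0,0,0],
    [-1,125,189,0,0,0,0],
    [-1,125,189,-50,0,0,0],
    [-1,125,189,-100,0,0,0],
    [-1,125,189,-150,0,0,0],
    [-1,125,189,-176,0,0,0],
    [-1,125,189,-176,0,0,0],
  ],
)

```text
t: 4.22
position: [0.6116, 0.1711, 0.1808]
ee_rot: [0.664, 0.748, -0.002, -0.001]
contact_force: [-0.0, 0.9, 1.3]
opening: 0.001
gripper_force: 0.0
```

```bash
python3 - <<'E'
from h import *
f=cam("top")["frame"][95:215,190:350,::-1];g=cam("scene")["frame"][130:290,150:350,::-1]
a=cv2.resize(f,None,fx=2.5,fy=2.5,interpolation=2);b=cv2.resize(g,None,fx=2,fy=2,interpolation=2)
o=np.zeros((330,800,3),np.uint8);o[:300,:400]=a;o[:320,400:]=b
cv2.imwrite("pics/pre.png",cv2.convertScaleAbs(o,alpha=1.5))
E
```

```text
(no output)
```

View pics/pre.png

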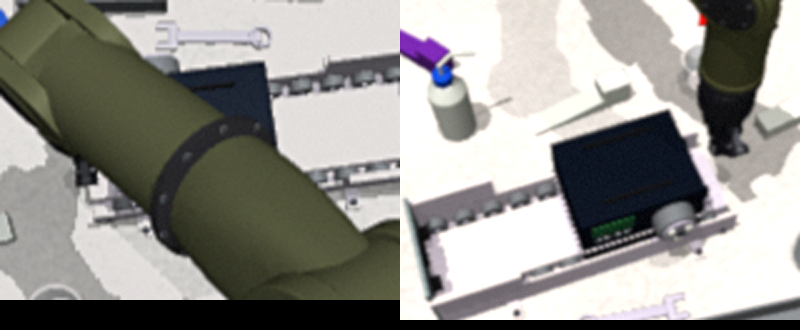

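```bash
python3 - <<'E'
from h import *
for P in([.6116,.171,.108],[.6116,.171,.181]):
  u=proj("scene",P)[0];print(u,(u-[150,130])*2+[400,0])
print((proj("scene",place([.6385,-.0385,.12],[[-.07,.167,.15],[.07,.167,.15]]))-[150,130])*2+[400,0])
E
```

```text
[306.9425 204.826 ] [713.885  149.6521]
[309.4882 190.9594] [718.9764 121.9188]
[[669.4115 105.0473]
 [707.731  185.7704]]
```

```bash
python3 - <<'E'
from h import *
g=cam("scene")["frame"][150:230,260:360,::-1]
b=cv2.resize(g,None,fx=7,fy=7,interpolation=2);b=cv2.convertScaleAbs(b,alpha=2.2,beta=20)
for P in([.6116,.171,.108],[.6116,.171,.181]):
  u=proj("scene",P)[0];cv2.circle(b,tuple(int(v) for v in (u-[260,150]+.5)*7),4,(0,0,255),-1)
cv2.imwrite("pics/tip.png",b)
E
```

```text
(no output)
```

View pics/tip.png

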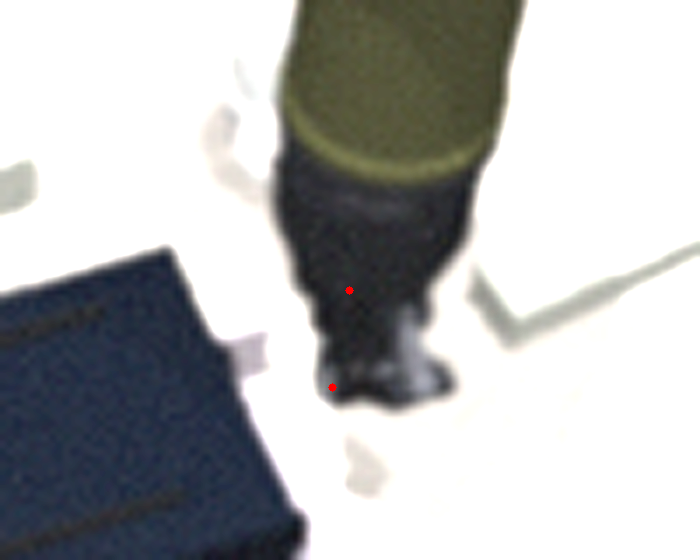

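Call:
step_arm(
  rows=[
    [-1,1,-8,0,0,0,0],
    [-1,2,-16,0,0,0,0],
    [-1,3,-22,0,0,0,0],
    [-1,3.4,-28,0,0,0,0],
    [-1,4,-34,0,0,0,0],
    [-1,5,-40,0,0,0,0],
    [-1,5.6,-47,0,0,0,0],
    [-1,6.5,-54,0,0,0,0],
    [-1,7.5,-62,0,0,0,0],
    [-1,8.4,-70,0,0,0,0],
    [-1,9.4,-78,0,0,0,0],
    [-1,10.3,-86,0,0,0,0],
  ],
)

```text
t: 5.92
position: [0.6228, 0.0852, 0.1829]
ee_rot: [0.664, 0.748, 0.0, 0.0]
contact_force: [-0.0, 2.3, 0.1]
opening: -0.003
gripper_force: 0.0
```

```bash
python3 - <<'E'
from h import *
g=cam("scene")["frame"][140:300,150:350,::-1]
b=cv2.resize(g,None,fx=3.7,fy=3.7,interpolation=2);b=cv2.convertScaleAbs(b,alpha=1.8,beta=10)
p=env.get_state()["position"];print(p)
for P in(p-[0,0,.073],p):
  u=proj("scene",P)[0];cv2.circle(b,tuple(int(v) for v in (u-[150,140]+.5)*3.7),3,(0,0,255),-1)
cv2.imwrite("pics/push1.png",b)
E
```

```text
[0.6231 0.0835 0.1827]
```

View pics/push1.png

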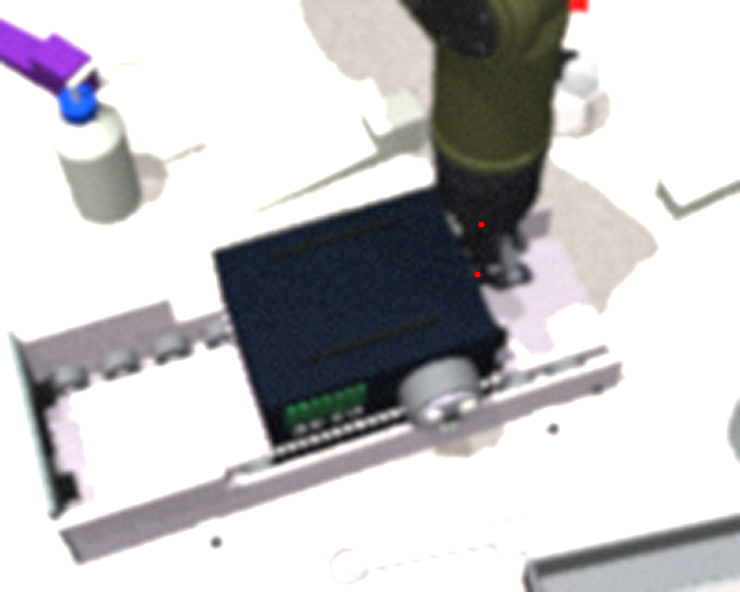

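```bash
python3 - <<'E'
from h import *
s=lambda x,y:np.array([150+x/3.7-.4,140+y/3.7-.4])
a,b,z=.07,.09,.15
mod=[("scene",(-a,-b,z),s(215,255)),("scene",(-a,b,z),s(437,187)),("scene",(a,b,z),s(500,335)),("scene",(a,-b,z),s(265,408))]
m,r=fit(mod,[.63,0,.12]);print(m,r)
print(place(m,(0,b,0)))
m3=np.array([.6385,-.0385,.12]);c,s_=np.cos(.12),np.sin(.12)
for q in (m[:2],[.6231,.0835]):
  d=q-m3[:2];print(c*d[0]+s_*d[1],-s_*d[0]+c*d[1])
E
```

```text
[ 0.6405 -0.0146  0.1169] [[-1.0824 -1.1023]
 [ 0.1904 -0.9851]
 [ 1.247   0.341 ]
 [-0.249   1.4425]]
[[0.63   0.0748 0.    ]]
0.004799810029438885 0.02348517191398702
-0.0006843637029013486 0.12296622156642104
```

Call:
step_arm(
  rows=[
    [-1,1,-8,0,0,0,0],
    [-1,2.2,-18,0,0,0,0],
    [-1,3.4,-28,0,0,0,0],
    [-1,4.6,-38,0,0,0,0],
    [-1,5.8,-48,0,0,0,0],
    [-1,7,-58,0,0,0,0],
    [-1,8.2,-68,0,0,0,0],
    [-1,9.4,-78,0,0,0,0],
    [-1,10.6,-88,0,0,0,0],
    [-1,11.8,-98,0,0,0,0],
    [-1,12.7,-106,0,0,0,0],
    [-1,13.4,-112,0,0,0,0],
  ],
)

```text
t: 7.52
position: [0.6362, -0.027, 0.1828]
ee_rot: [0.664, 0.748, -0.0, 0.0]
contact_force: [0.1, 0.9, -0.1]
opening: -0.0
gripper_force: 0.0
```

Call:
step_arm(
  rows=[
    [-1,0.6,-5,0,0,0,0],
    [-1,1.1,-9,0,0,0,0],
    [-1,1.6,-13,0,0,0,0],
    [-1,1.9,-16,0,0,0,0],
    [-1,2.3,-19,0,0,0,0],
  ],
)

```text
t: 8.15
position: [0.6384, -0.0453, 0.1829]
ee_rot: [0.663, 0.748, 0.0, -0.0]
contact_force: [-1.7, 1.7, 0.5]
opening: -0.003
gripper_force: 0.0
```

Expected contact near y = −0.054; creep on with force checks.

Call:
step_arm(
  rows=[
    [-1,0.3,-2.5,0,0,0,0],
    [-1,0.6,-5,0,0,0,0],
    [-1,0.9,-7,0,0,0,0],
  ],
)

```text
t: 8.52
position: [0.6393, -0.0523, 0.1829]
ee_rot: [0.664, 0.748, -0.0, -0.0]
contact_force: [-0.0, 0.8, 0.0]
opening: 0.002
gripper_force: 0.0
```

Call:
step_arm(
  rows=[
    [-1,0.2,-1.5,0,0,0,0],
    [-1,0.4,-3,0,0,0,0],
  ],
)

```text
t: 8.78
position: [0.6397, -0.0553, 0.1828]
ee_rot: [0.664, 0.748, -0.0, -0.0]
contact_force: [-0.8, 1.2, -0.1]
opening: -0.0
gripper_force: 0.0
```

Call:
step_arm(
  rows=[
    [-1,0.2,-1.5,0,0,0,0],
    [-1,0.4,-3,0,0,0,0],
  ],
)

```text
t: 9.02
position: [0.6399, -0.0567, 0.1829]
ee_rot: [0.663, 0.748, 0.001, -0.001]
contact_force: [-3.2, 7.7, 0.1]
opening: -0.002
gripper_force: 0.0
```

Call:
step_arm(
  rows=[
    [-1,0.2,-1.5,0,0,0,0],
    [-1,0.4,-3,0,0,0,0],
  ],
)

```text
t: 9.28
position: [0.64, -0.0571, 0.183]
ee_rot: [0.662, 0.749, 0.002, -0.002]
contact_force: [-3.8, 13.2, 0.7]
opening: 0.001
gripper_force: 0.0
```

Call:
step_arm(
  rows=[
    [-1,-0.1,1,0,0,0,0],
    [-1,-0.2,2,0,0,0,0],
    [-1,-0.3,3,0,0,0,0],
    [-1,-0.5,4,0,0,0,0],
    [-1,-0.6,5,0,0,0,0],
    [-1,-1,8,0,0,0,0],
    [-1,-3,20,0,0,0,0],
    [-1,-5,40,10,0,0,0],
    [-1,-5,60,50,0,0,0],
    [0,-30,90,77,0,0,1],
    [1,-75,115,77,0,0,3.2],
    [1,-130,125,77,0,0,3.2],
  ],
)

```text
t: 10.78
position: [0.5092, 0.0675, 0.2611]
ee_rot: [0.641, 0.768, 0.001, 0.0]
contact_force: [-0.4, -0.1, 0.0]
opening: 0.637
gripper_force: 0.0
```

Call:
step_arm(
  rows=[
    [1,-50,0,0,0,0,0],
    [1,-100,0,0,0,0,0],
    [1,-100,0,0,0,0,0],
  ],
)

```text
t: 11.15
position: [0.4069, 0.0648, 0.2605]
ee_rot: [0.641, 0.767, -0.001, 0.001]
contact_force: [1.0, -0.5, 0.5]
opening: 0.997
gripper_force: 0.0
```

```bash
python3 - <<'E'
from h import *
g=cam("scene")["frame"][140:300,150:350,::-1]
b=cv2.resize(g,None,fx=3.7,fy=3.7,interpolation=2);b=cv2.convertScaleAbs(b,alpha=1.6,beta=0)
s=env.get_state();p=s["position"];print(p,s["contact_force"],s["opening"])
for P in(p-[0,0,.06],[p[0],p[1],.032],[p[0],p[1],.05]):
  u=proj("scene",P)[0];cv2.circle(b,tuple(int(v) for v in (u-[150,140]+.5)*3.7),3,(0,0,255),-1)
cv2.imwrite("pics/w1.png",b)
E
```

```text
[0.4094 0.0647 0.2608] [0.2607 1.2608 0.2827] 0.9976601244772069
```

View pics/w1.png

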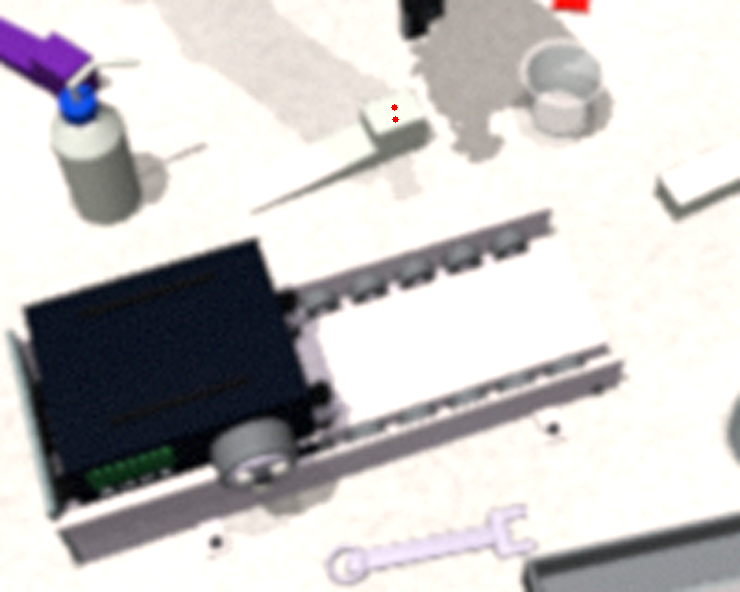

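Call:
step_arm(
  rows=[
    [1,0,0,-40,0,0,0],
    [1,0,0,-80,0,0,0],
    [1,0,0,-120,0,0,0],
    [1,0,0,-150,0,0,0],
    [1,0,0,-172,0,0,0],
    [1,0,0,-172,0,0,0],
    [-1,0,0,-172,0,0,0],
    [-1,0,0,-172,0,0,0],
    [-1,0,0,-172,0,0,0],
    [-1,0,0,-172,0,0,0],
    [-1,0,0,-172,0,0,0],
    [-1,0,0,-172,0,0,0],
  ],
  squeeze=70,
)

```text
t: 12.7
position: [0.4109, 0.0637, 0.0887]
ee_rot: [0.643, 0.766, 0.001, 0.001]
contact_force: [-1.1, -0.5, 7.6]
opening: 0.414
gripper_force: 69.5
```

Call:
step_arm(
  rows=[
    [-1,0,0,25,0,0,0],
    [-1,0,0,60,0,0,0],
    [-1,0,25,90,0,0,-1],
    [-1,20,54,100,0,0,-3.2],
    [-1,60,54,100,0,0,-3.2],
    [-1,105,54,100,0,0,-3.2],
    [-1,150,54,100,0,0,-3.2],
    [-1,190,54,100,0,0,-3.2],
    [-1,209,54,100,0,0,-3.2],
    [-1,209,54,90,0,0,-3.2],
    [-1,209,54,70,0,0,-3.2],
    [-1,209,54,60,0,0,-3.2],
  ],
)

```text
t: 14.2
position: [0.6179, 0.1173, 0.1459]
ee_rot: [0.663, 0.748, -0.001, -0.001]
contact_force: [-0.4, -0.9, -1.9]
opening: 0.41
gripper_force: 70.3
```

```bash
python3 - <<'E'
from h import *
g=cam("scene")["frame"][140:300,150:350,::-1]
b=cv2.resize(g,None,fx=3.7,fy=3.7,interpolation=2);b=cv2.convertScaleAbs(b,alpha=1.6,beta=0)
s=env.get_state();p=s["position"];print(p,s["ee_rot"],s["contact_force"],s["opening"])
D=np.array([.1197,-.9928,0])
for P in(p+D*.145-[0,0,.086],p+D*.145-[0,0,.082],):
  u=proj("scene",P)[0];cv2.circle(b,tuple(int(v) for v in (u-[150,140]+.5)*3.7),3,(0,0,255),-1)
cv2.imwrite("pics/w2.png",b)
E
```

```text
[0.6178 0.1173 0.1451] [ 0.6633  0.7483 -0.0017 -0.0011] [-0.6462 -0.3932 -1.3678] 0.41103526673934937
```

View pics/w2.png

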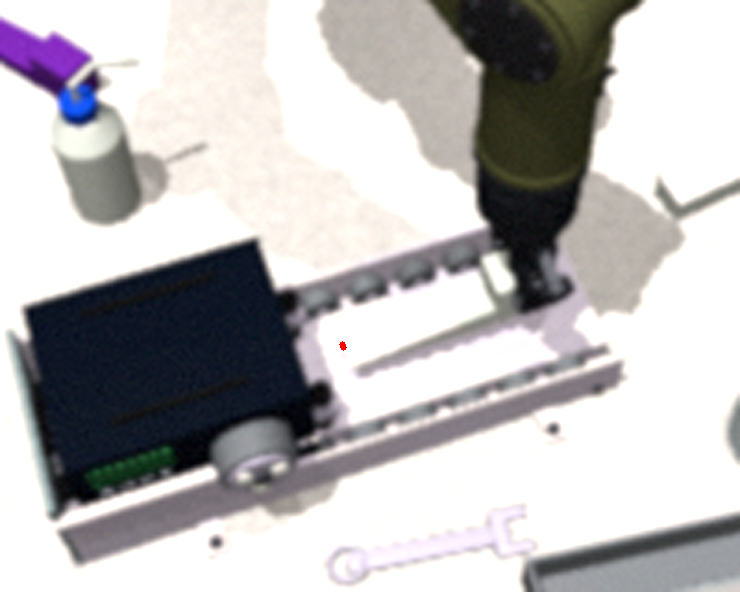

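```bash
python3 - <<'E'
from h import *
def ray(uv,z,c="scene"):
    r=cam(c);T=np.array(r["T"]);d=T[:3,:3]@np.array([(uv[0]-r["cx"])/r["fx"],-(uv[1]-r["cy"])/r["fy"],-1]);return T[:3,3]+d*(z-T[2,3])/d[2]
def tr(p):
    d=p[:2]-np.array([.6385,-.0385]);c,s=np.cos(.12),np.sin(.12);return np.array([c*d[0]+s*d[1],-s*d[0]+c*d[1]])
s=lambda x,y:np.array([150+x/3.7-.4,140+y/3.7-.4])
for n,uv,z in(("scr-",(290,296),.093),("scr+",(321,388),.093),("modtop-",(258,240),.15),("modtop+",(308,392),.15),("tip corner",(360,371),.057),("heel top front +x",(515,303),.075),("track+x end",(620,368),.052)):
    print(n,tr(ray(s(*uv),z)))
E
```

```text
scr- [-0.0406 -0.0167]
scr+ [ 0.0424 -0.018 ]
modtop- [-0.0628 -0.0306]
modtop+ [ 0.0693 -0.033 ]
tip corner [0.0216 0.0185]
heel top front +x [0.0153 0.1499]
track+x end [0.0857 0.2116]
```

Call:
step_arm(
  rows=[
    [-1,0,0,-12,0,0,0],
    [-1,0,0,-22,0,0,0],
    [-1,0,0,-26,0,0,0],
    [-1,0,0,-28,0,0,0],
    [-1,0,0,-28,0,0,0],
  ],
)

```text
t: 14.92
position: [0.6197, 0.1179, 0.1201]
ee_rot: [0.664, 0.748, 0.0, 0.0]
contact_force: [-0.7, -0.5, -1.5]
opening: 0.412
gripper_force: 70.4
```

Call:
step_arm(
  rows=[
    [-1,0,0,-0.5,0,0,0],
    [-1,0,0,-1,0,0,0],
    [-1,0,0,-1,0,0,0],
  ],
)

```text
t: 15.3
position: [0.6197, 0.1179, 0.1199]
ee_rot: [0.664, 0.748, 0.0, 0.0]
contact_force: [-1.6, -1.1, 6.4]
opening: 0.412
gripper_force: 71.4
```

Call:
step_arm(
  rows=[
    [-1,0,0,-0.5,0,0,0],
    [-1,0,0,-1,0,0,0],
    [-1,0,0,-1,0,0,0],
  ],
)

```text
t: 15.68
position: [0.6197, 0.118, 0.1198]
ee_rot: [0.664, 0.748, 0.0, 0.001]
contact_force: [-4.9, -1.8, 13.7]
opening: 0.412
gripper_force: 72.4
```

Call:
step_arm(
  rows=[
    [-1,0,0,1,0,0,0],
    [-1,1,-8,1,0,0,0],
    [-1,2,-16.5,1,0,0,0],
    [-1,3,-25,1,0,0,0],
    [-1,4,-33.5,1,0,0,0],
    [-1,5,-42,1,0,0,0],
    [-1,6,-50,1,0,0,0],
    [-1,7,-58,1,0,0,0],
    [-1,8,-66,1,0,0,0],
    [-1,8.9,-74,1,0,0,0],
    [-1,9.9,-82,1,0,0,0],
    [-1,10.8,-89.4,1,0,0,0],
  ],
)

```text
t: 17.18
position: [0.6312, 0.0291, 0.1199]
ee_rot: [0.663, 0.748, 0.002, 0.0]
contact_force: [-0.7, 4.0, 7.2]
opening: 0.409
gripper_force: 71.4
```

Call:
step_arm(
  rows=[
    [-1,0.6,-5,0,0,0,0],
    [-1,1,-8,0,0,0,0],
    [-1,1,-8,0,0,0,0],
  ],
)

```text
t: 17.55
position: [0.6323, 0.0207, 0.1198]
ee_rot: [0.664, 0.748, 0.001, 0.001]
contact_force: [-0.2, 1.3, 7.7]
opening: 0.408
gripper_force: 71.5
```

Call:
step_arm(
  rows=[
    [-1,0.2,-2,0,0,0,0],
    [-1,0.4,-3,0,0,0,0],
  ],
)

```text
t: 17.8
position: [0.6325, 0.0183, 0.1199]
ee_rot: [0.663, 0.748, 0.001, 0.0]
contact_force: [-0.8, 3.9, 6.3]
opening: 0.413
gripper_force: 71.4
```

Call:
step_arm(
  rows=[
    [-1,0.2,-2,0,0,0,0],
    [-1,0.4,-3,0,0,0,0],
  ],
)

```text
t: 18.05
position: [0.6328, 0.0159, 0.1199]
ee_rot: [0.663, 0.748, 0.002, -0.0]
contact_force: [-0.8, 6.2, 7.4]
opening: 0.407
gripper_force: 71.4
```

Call:
step_arm(
  rows=[
    [-1,0.2,-2,0,0,0,0],
    [-1,0.4,-3,0,0,0,0],
  ],
)

```text
t: 18.3
position: [0.6329, 0.0149, 0.1199]
ee_rot: [0.663, 0.749, 0.003, -0.001]
contact_force: [-1.2, 9.6, 6.2]
opening: 0.413
gripper_force: 71.3
```

Call:
step_arm(
  rows=[
    [-1,0.2,-2,0,0,0,0],
    [-1,0.4,-3,0,0,0,0],
  ],
)

```text
t: 18.55
position: [0.6333, 0.0125, 0.1199]
ee_rot: [0.662, 0.749, 0.003, -0.001]
contact_force: [-1.3, 11.0, 6.4]
opening: 0.411
gripper_force: 71.2
```

```bash
cat > lift.py <<'E'
from h import *
def big(): 
    g=np.mean([env.read_camera("scene")["frame"].astype(float) for _ in range(4)],0)[140:300,150:350,::-1].astype(np.uint8)
    return cv2.convertScaleAbs(cv2.resize(g,None,fx=3.7,fy=3.7,interpolation=2),alpha=1.6)
a=cv2.imread("pics/w2.png");b=big()
for n,(x0,y0,x1,y1) in dict(track=(20,500,330,570),topcorner_far=(15,270,70,350),near_front=(270,330,330,440),near_corner=(230,225,285,300),pump=(200,415,300,490),wrench=(320,500,540,590)).items():
    A=np.float32(cv2.cvtColor(a[y0:y1,x0:x1],6));B=np.float32(cv2.cvtColor(b[y0:y1,x0:x1],6))
    W=np.eye(2,3,dtype=np.float32)
    try: cc,W=cv2.findTransformECC(A,B,W,cv2.MOTION_TRANSLATION,(3,100,1e-5),None,5);print(n,W[:,2]/3.7,round(cc,3))
    except cv2.error as e: print(n,"fail")
m3=[.641,-.1535,.12]
for P in((-.07,.09,.15),(.07,.09,.15),(.096,0,.11)):
    p=place(m3,P)[0];print("px per 1mm up",proj("scene",p+[0,0,.001])[0]-proj("scene",p)[0])
s=env.get_state();print(s["position"],s["contact_force"])
E
python3 lift.py
```

```text
track [-0.0166  0.0269] 0.998
topcorner_far [-0.1079  0.0026] 0.993
near_front [-0.0391  0.0394] 0.992
near_corner [-0.066  -0.2843] 0.997
pump [-0.0211 -0.0294] 0.998
wrench [0.0103 0.0029] 0.994
px per 1mm up [-0.0323 -0.1906]
px per 1mm up [-0.0222 -0.1692]
px per 1mm up [-0.0454 -0.1478]
[0.6333 0.0124 0.1199] [-1.0147 10.9949  5.6183]
```

Call:
step_arm(
  rows=[
    [-1,0.2,-2,0,0,0,0],
    [-1,0.5,-4,0,0,0,0],
    [-1,0.7,-6,0,0,0,0],
    [-1,1,-8,0,0,0,0],
    [-1,1,-8,0,0,0,0],
  ],
)

```text
t: 19.42
position: [0.6344, 0.0043, 0.1199]
ee_rot: [0.662, 0.749, 0.003, -0.001]
contact_force: [-1.3, 10.1, 6.2]
opening: 0.414
gripper_force: 71.2
```

```bash
python3 lift.py
```

```text
track [-0.0332  0.0332] 0.997
topcorner_far [-0.33    0.0646] 0.997
near_front [-0.2722 -0.3163] 0.987
near_corner [-0.3293 -0.4513] 0.997
pump [-0.2501 -0.0742] 0.996
wrench [0.0131 0.0049] 0.995
px per 1mm up [-0.0323 -0.1906]
px per 1mm up [-0.0222 -0.1692]
px per 1mm up [-0.0454 -0.1478]
[0.6344 0.0043 0.1198] [-2.241   9.819   5.4965]
```

Call:
step_arm(
  rows=[
    [-1,0.2,-2,0,0,0,0],
    [-1,0.5,-4,0,0,0,0],
    [-1,0.7,-6,0,0,0,0],
    [-1,0.7,-6,0,0,0,0],
    [-1,0.7,-6,0,0,0,0],
  ],
)

```text
t: 20.3
position: [0.6352, -0.0017, 0.1199]
ee_rot: [0.662, 0.749, 0.003, -0.001]
contact_force: [-0.9, 10.2, 6.2]
opening: 0.411
gripper_force: 71.2
```

```bash
python3 lift.py; python3 - <<'E'
from lift import big
import cv2
cv2.imwrite("pics/fin.png",big())
E
```

```text
track [-0.0418  0.0382] 0.997
topcorner_far [-0.5364  0.0748] 0.999
near_front [-0.3359 -0.4368] 0.987
near_corner [-0.5123 -0.5934] 0.996
pump [-0.3561 -0.1129] 0.992
wrench [0.0105 0.0028] 0.996
px per 1mm up [-0.0323 -0.1906]
px per 1mm up [-0.0222 -0.1692]
px per 1mm up [-0.0454 -0.1478]
[ 0.6352 -0.0017  0.1199] [-1.3    10.6454  5.5989]
track [-0.0415  0.0361] 0.997
topcorner_far [-0.539   0.0701] 0.999
near_front [-0.3415 -0.4328] 0.987
near_corner [-0.514  -0.5968] 0.996
pump [-0.3683 -0.1164] 0.992
wrench [0.0136 0.0051] 0.996
px per 1mm up [-0.0323 -0.1906]
px per 1mm up [-0.0222 -0.1692]
px per 1mm up [-0.0454 -0.1478]
[ 0.6352 -0.0017  0.1199] [-0.9431  9.8749  5.4364]
```

View pics/fin.png

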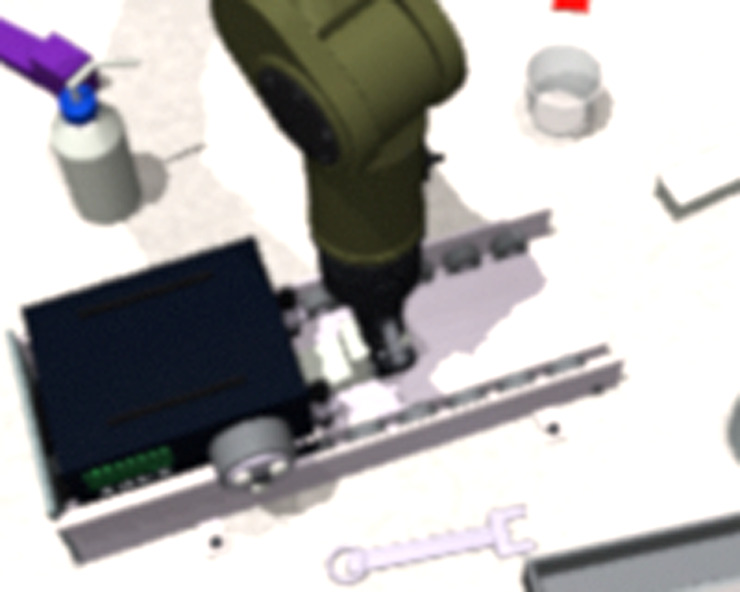

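The picture shows the module against the bay plate at (25,330). The wedge is between the screws at (290,300) and (320,390), held at its heel at (390,350), and the near end is up about 3 mm.

```bash
python3 -c "
from station import env
print(env.job_done())"
```

```text
the job is handed in; nothing more can be done
None
```

The module is home against the bumpers, the wedge holds its near end about 3 mm clear of the wheels (an estimate from camera and wedge travel), the gripper is still holding the wedge, and the job is handed in at about 21 s.

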